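# File the edge of a sheet in the vise

### The arm

A 6-joint arm with a two-finger parallel gripper is mounted at the origin on the work surface. World frame = base frame: x ahead of the robot, y to its left, z up, the work surface at z = 0. Lengths are in m, angles in rad, forces in N, time in s.
With the tool pointing down it reaches from about 0.375 to 0.975 m from the base axis. Payload 3.8 kg.
Tool frame: the origin (TCP) lies midway between the tips of the shut fingers; the grasp point (between the pads) lies 19 mm behind it; z points along the fingers, y is the line along which they close (so a half turn about z gives the same grasp; the last joint's range is limited). The gripper opens to 85 mm and grips with 20 to 120 N. Pads are 22 mm wide; open, the fingers measure 114 mm over their backs; the gripper's body (76 mm by 85 mm) begins 54 mm behind the grasp point. The pads swing forward as they close: fully open they stand 13 mm farther back than shut.
Start: joints at [1.305, 0.264, 1.604, -0, 1.274, -0.037], TCP at [0.153, 0.657, 0.205] pointing down, gripper open.
Joint ranges: [-2.63, 2.63], [-0.94, 2.18], [0.31, 2.57], [-1.31, 4.45], [0, 2.66], [-2.55, 2.55]. Speed limits (rad/s): [2.57, 2.57, 3.14, 3.14, 3.14, 3.14].

### API

Orientations are given as a rotation vector (axis times angle).
In Python, from workcell import sensors, viewer, job gives the robot as it stands.
- The arm moves only by the shell command python3 -m inch 'ROWS' [FORCE]. ROWS is JSON, one flat list of numbers, 7 for each row, row after row: the shift along the tool's x, y, z in mm, then the turn, a rotation vector about the tool's x, y, z in degrees, then the finger opening in mm, from 0 to 85.4. A call has exactly 8 rows; each row shifts and turns the commanded pose from where the row before left it, along the tool's axes as they then stand; what a row does not reach is not made up. A row lasts 1/10 s, in which the tool goes at most 50 mm and 8.59 degrees, less where a joint would pass 70% of its speed; a pose out of reach is approached as far as the arm can. A call is refused whole if a number of a shift passes 50 or a number of a turn 8.59, either way. A call with a gripper value outside its range is refused whole. The fingers move at their own pace and stop on an object; FORCE is the grip in N (left out, the last holds). Time passes only in rows, so rows that do not move let the fingers close, or fill a call up. It gives the time, the measured TCP pose, the force, the opening and the grip force at its end, in the units of the state.
- sensors.read_state(): the state, without advancing time (a new reading comes with each control period).
- viewer.read_camera(name): name is "scene" or "side" or "wrist"; returns the picture (384x512x3 uint8, red, green, blue); there is no depth.
- viewer.camera_params(name): a dict with "K" (3x3 intrinsics, pixels), "world_to_cam" (4x4, takes a point from world to camera coordinates). Camera axes: x right, y down, z forward; pixel columns grow to the right and rows downward; lengths in m; the calibration is good to about 2 mm. A picture is of the moment at which its call begins: read the wrist's pose just before it. camera_params takes no time and is no camera call; for the wrist camera it gives the pose at the moment of the call.
- job.finish_job(): hands the job in; it is judged then, once.
The state is a dict: "time": time; "q": joint angles; "joint_vel": joint speeds; "joint_torque": joint torques, N m; "tool_pos": TCP position; "tcp_rot": TCP orientation; "wrist_force": force on the tool from outside, world axes, zero at the start; "torque": the same for the moment, N m; "width": opening from 0.0 (shut) to 1.0 (fully open); "grip_force": force on a finger pad.
Only numpy, scipy, OpenCV 4.12 (cv2) and the standard library are available. Lean on these libraries where they do the work, as an engineer would, in place of code of your own. Each camera call takes 0.05 s, during which the arm holds its last target. There are 200 camera calls.

### The job

Draw the flat file out of the plywood rack by its nose knob until it lies wholly clear on the bench, let go of it, then take it up by its long wooden grip. File the top edge of the aluminium sheet in the vise with three long, light forward strokes straight across the edge, nose leading and away from the robot, each running from the front part of the blade to well behind its middle, and lift the file clear at the end of every stroke so that it never drags backward. Then lay the file flat, blade down, in the wooden tray and let go, leaving the jar, the wrench and the yellow bin alone.

Things in the scene. Friction and masses are not known exactly. Their poses are not given: they have to be found in the camera images.
- file: Flat file in a holder, 0.38 kg, 260 long x 36 wide x 60 high. Dark steel blade (6 thick, its teeth are the flat underside), aluminium back 26 wide up to 16 above the underside, a long wooden grip and a round wooden nose knob on top. Origin: centre of the blade's underside; +x runs to the nose (knob end, blade end at +130), -x to the tail (-130), z up. The centre of mass lies about over the origin. A moderate grip of 40 to 70 N holds it firmly.
- file_grip (a point): Centre of the long wooden grip, a bar 90 long (along the file) x 24 wide, standing from 16 to 60 above the underside. This point lies at file x -5, 40 above the underside. Axes as the file's.
- file_knob (a point): Centre of the round nose knob, 28 diameter, 28 to 58 above the underside (on a 18 diameter neck). This point lies at file x +105, 43 above the underside. Axes as the file's.
- rack_mouth (a point): Middle of the open mouth, at bench height, of the plywood rack: a fixed cubby without a floor, 200 deep, 90 wide, 82 high outside, 70 wide and 72 high inside. Axes: -x points straight out of the mouth, +x into it. The file starts in it on the bench, pointing nose outwards with its knob 50 to 65 outside the mouth and its grip under the roof; it is wholly out when its origin is more than 130 outside. A small blue box is fixed on the roof, set back 100 from the mouth.
- plate: Aluminium sheet standing upright in the vise, 4 thick (x), 80 wide (y), 42 of it standing above the rubber-padded jaws. Origin: middle of its top edge, 127 above the bench. +x is the filing direction, roughly away from the robot; y runs along the edge. Under load it sinks about 2.5 mm per N in its soft pads (up to 15 mm) and springs back.
- vise: Blue bench vise, fixed. Origin: on the bench straight below the sheet; jaws 87 over both (x) x 100 wide (y), tops at 84; base 160 x 90; clamping screw and its 125 wide handle bar stick out to -x as far as -112, at height 34. x and y as the sheet's.
- sheet_flex (a joint): Bending of the sheet about the jaw tops, rad: 0 upright, positive when its top edge is pushed to +x (a forward stroke), negative when dragged to -x. Springy, 1.5 N m per rad, 42 mm lever: 1 N of rubbing gives about 0.028; springs back to 0.
- tray: Fixed light-wood tray, open on top, 310 long (x) x 105 wide (y) x 16 high outside, walls 8 thick, inner floor 8 above the bench. Origin: centre of its underside, on the bench. The file may lie in it either way round.
- jar: Glass jar with a steel lid, 64 diameter, 85 high; bystander. Origin: centre of its underside.
- wrench: Steel wrench lying on the bench; bystander. Origin: about its middle, at bench height.
- bin: Open yellow plastic bin 120 x 85 x 55 high; bystander. Origin: centre of its underside.
Mind the look-alikes: they are no part of the job. Leave any red look-alike of the part that bears rack_mouth alone.

How it is judged:
On the way, in this order (a step that is already met when the one before it is completed fails the run):
1. the file lies flat on the bench, wholly outside the rack's mouth, at rest and let go of (x of file in the frame of rack_mouth below -0.13 m and height (world z) of file below 0.008 m and angle between file's own z axis and vertical below 0.1 rad and linear speed of file below 0.02 m/s and contact force between the fingers and file below 0.05 N), for 0.2 s.
2. first stroke: held by its long grip, nose forward, the front part of the blade rubs forward on the top edge, bending the sheet forward (file origin at least 35 mm short of the edge) (angle between the x axis of file and the x axis of plate, either way round below 0.35 rad and angle between file's own z axis and vertical below 0.25 rad and contact force between file and plate above 0.4 N and x of file in the frame of plate below -0.035 m and value of joint sheet_flex above 0.005 rad and distance between the grasp point and file_grip below 0.075 m and x of file_knob in the frame of plate above 0 m), for 0.05 s.
3. first stroke: still rubbing forward, the file's origin is at least 25 mm past the edge (angle between the x axis of file and the x axis of plate, either way round below 0.35 rad and angle between file's own z axis and vertical below 0.25 rad and contact force between file and plate above 0.4 N and x of file in the frame of plate above 0.025 m and value of joint sheet_flex above 0.005 rad), for 0.05 s.
4. first stroke: lifted off at its end, at least 8 mm clear above the edge (contact force between file and plate below 0.05 N and z of file in the frame of plate above 0.008 m and x of file in the frame of plate above 0 m), for 0.05 s.
5. second stroke: held by its long grip, nose forward, the front part of the blade rubs forward on the top edge, bending the sheet forward (file origin at least 35 mm short of the edge) (all of step 2), for 0.05 s.
6. second stroke: still rubbing forward, the file's origin is at least 25 mm past the edge (all of step 3), for 0.05 s.
7. second stroke: lifted off at its end, at least 8 mm clear above the edge (all of step 4), for 0.05 s.
8. third stroke: held by its long grip, nose forward, the front part of the blade rubs forward on the top edge, bending the sheet forward (file origin at least 35 mm short of the edge) (all of step 5), for 0.05 s.
9. third stroke: still rubbing forward, the file's origin is at least 25 mm past the edge (all of step 6), for 0.05 s.
10. third stroke: lifted off at its end, at least 8 mm clear above the edge (all of step 7), for 0.05 s.
At the end, for the whole second after the job is handed in: The file lies flat (within 0.06 rad), blade down on the floor of the tray, its origin within 25 mm lengthwise and 35 mm crosswise of the tray's centre, at rest and released (x of file in the frame of tray between -0.025 and 0.025 m and y of file in the frame of tray between -0.035 and 0.035 m and z of file in the frame of tray below 0.013 m and angle between file's own z axis and vertical below 0.06 rad and linear speed of file below 0.02 m/s); the robot touches nothing.
It fails at once if the file drags backward on the sheet: in contact about the middle of its blade with the sheet bent to -x (value of joint sheet_flex below -0.006 rad and contact force between file and plate above 0.3 N and x of file in the frame of plate between -0.02 and 0.015 m).
It fails at once if the file presses on the sheet with more than 20 N (contact force between file and plate above 20 N).
It fails at once if the jar is moved by more than 30 mm (distance of jar from where it was at the start of the episode above 0.03 m).
It fails at once if the wrench is moved by more than 30 mm (distance of wrench from where it was at the start of the episode above 0.03 m).
It fails at once if the bin is moved by more than 30 mm (distance of bin from where it was at the start of the episode above 0.03 m).
It also fails if it takes over 64 s, if anything falls off the work surface, if the arm or the gripper's body presses on something with over 40 N, if the wrist force passes 120 N, or if a joint passes its speed limit or range.

## Working session

There is one attempt and no reset: what is moved stays moved. The work goes in short steps, Python scripts to look and compute and a shell command to move; the robot and the scene stay as the last step left them, time stands still between calls to the robot, and variables do not carry over. Pictures are saved under pics/ and viewed, at most 10 in all, crops included, and the job is handed in when it is done.

```bash
mkdir -p pics; ls; cat > h.py <<'E'
import numpy as np, cv2
from workcell import sensors, viewer, job
from scipy.spatial.transform import Rotation as R
def snap(n,f):
    P=viewer.camera_params(n); im=viewer.read_camera(n); cv2.imwrite(f,im[:,:,::-1]); np.savez(f[:-4]+'.npz',im=im,K=P['K'],T=P['world_to_cam']); return im
def load(f):
    d=np.load(f[:-4]+'.npz'); return d['im'],d['K'],d['T']
def ray(f,u,v,z):
    _,K,T=load(f); d=T[:3,:3].T@np.linalg.solve(K,[u,v,1.]); c=-T[:3,:3].T@T[:3,3]
    return c+d*(z-c[2])/d[2]
def proj(f,p):
    _,K,T=load(f); q=K@(T[:3,:3]@np.asarray(p,float)+T[:3,3]); return q[:2]/q[2]
E
python3 - <<'E'
from h import *
a=snap('scene','pics/s1.png');b=snap('side','pics/d1.png');c=snap('wrist','pics/w1.png')
s=sensors.read_state();print(s)
for n in('s1','d1','w1'):
    _,K,T=load(f'pics/{n}.png');print(n,K[0,0],-T[:3,:3].T@T[:3,3],T[2,:3])
E
```

```text
pics
{'time': 0.15, 'q': array([ 1.30510384e+00,  2.64620464e-01,  1.60510354e+00, -2.32939063e-06,
        1.27373131e+00, -3.69133125e-02]), 'joint_vel': array([ 0.00149114, -0.00275998, -0.00211353,  0.00087995,  0.00074251,
        0.00021782]), 'joint_torque': array([-2.90083535e-04, -5.15905309e+01, -3.67962885e+01, -9.21888750e-05,
        8.13262886e-03, -1.35312936e-05]), 'tool_pos': array([0.15292329, 0.65678323, 0.20379754]), 'tcp_rot': array([-3.58549278e-01, -3.12078329e+00,  2.89271558e-03]), 'wrist_force': array([ 0.04404026,  0.50008315, -0.63462395]), 'torque': array([-0.02085096,  0.00923046, -0.01739543]), 'grip_force': 0.0, 'width': 0.9987667271643622}
s1 401.45238181594505 [ 1.2324453  -0.01817215  1.10997246] [-0.57289087  0.08214265 -0.81550514]
d1 347.5061681345276 [ 0.36397856 -0.78346413  0.73374818] [ 0.14262479  0.79123491 -0.59464736]
w1 276.19198550850126 [0.07532599 0.67607581 0.3726473 ] [ 0.30158396 -0.07068275 -0.950816  ]
```

View pics/s1.png

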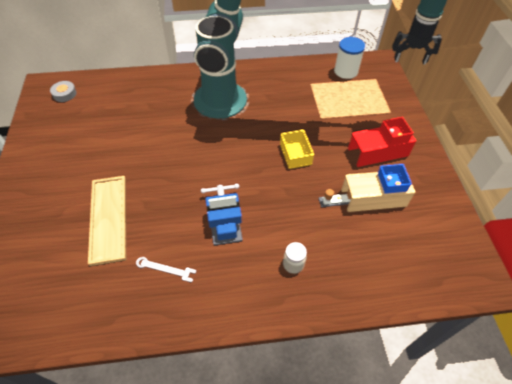

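View pics/d1.png

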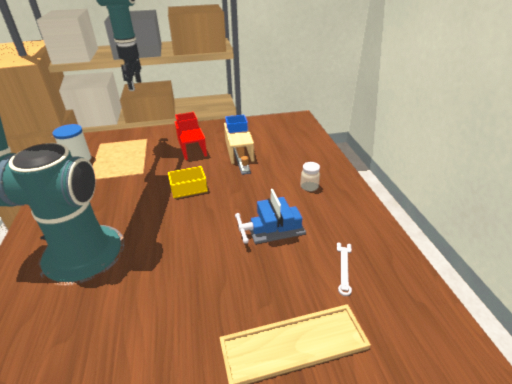

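Candidates in the scene view: plywood rack (375,190) with the file's knob at (330,194); the red rack (382,143) is the look-alike, and the tray (108,220) and the plywood mat (350,98) are also wood-coloured. I choose the plywood one with the blue box and will check it in a close crop.

```bash
python3 - <<'E'
from h import *
a=cv2.imread('pics/s1.png');b=cv2.imread('pics/d1.png')
c1=cv2.resize(a[155:225,310:420],None,fx=3.6,fy=3.6,interpolation=cv2.INTER_CUBIC)
c2=cv2.resize(a[175:250,195:250],None,fx=3.6,fy=3.6,interpolation=cv2.INTER_CUBIC)
c3=cv2.resize(b[110:180,210:265],None,fx=4,fy=4,interpolation=cv2.INTER_CUBIC)
c4=cv2.resize(b[185:245,230:310],None,fx=4,fy=4,interpolation=cv2.INTER_CUBIC)
o=np.zeros((560,760,3),np.uint8)
for c,x,y in((c1,0,0),(c2,400,0),(c3,0,275),(c4,240,275)):
    h,w=c.shape[:2];h=min(h,560-y);o[y:y+h,x:x+w]=c[:h]
cv2.imwrite('pics/c1.png',o)
E
```

```text
(no output)
```

View pics/c1.png

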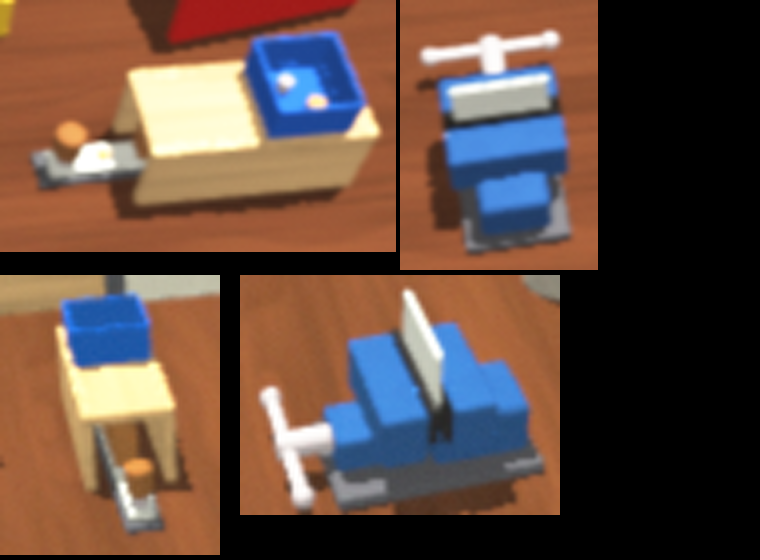

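The crop confirms the choice: the plywood rack with the blue box on its roof has the brown knob at about (330,192) in the scene view. The sheet's top edge in the scene view runs from (208,200) to (236,196).

```bash
python3 - <<'E'
from h import *
S='pics/s1.png';D='pics/d1.png'
def p(n,f,u,v,z): 
    r=ray(f,u,v,z);print(n,r.round(4));return r[:2]
r1=p('roofA',S,345.6,175,.082);r2=p('roofB',S,351.1,197.5,.082);r3=p('roofBack',S,415,191.9,.082);r4=p('botB',S,347.8,211.4,0)
print(np.linalg.norm(r1-r2),np.linalg.norm(r2-r3))
ax=(r3-r2);print('axis deg',np.degrees(np.arctan2(ax[1],ax[0])))
n1=p('noseA',S,319.7,198,.016);n2=p('noseB',S,321.7,206.7,.003)
for f,mz in((S,.127),):
    e1=p('e1',f,208.3,200.6,.127);e2=p('e2',f,236.1,196.1,.127);print(np.linalg.norm(e2-e1),(e1+e2)/2)
e1=p('d e1',D,272,189.3,.127);e2=p('d e2',D,280,205.5,.127);print(np.linalg.norm(e2-e1),(e1+e2)/2,np.degrees(np.arctan2(*(e1-e2)[::-1])))
# knob
for f,box in((S,(315,345,180,205)),(D,(235,255,150,170))):
    im,_,_=load(f);h=cv2.cvtColor(im,cv2.COLOR_RGB2HSV)
    x0,x1,y0,y1=box;sub=im[y0:y1,x0:x1].astype(int)
    m=(sub[...,0]>150)&(sub[...,1]<150)&(sub[...,0]-sub[...,2]>70)
    ys,xs=np.nonzero(m);print('knob px',len(xs),xs.mean()+x0,ys.mean()+y0);p('knob',f,xs.mean()+x0,ys.mean()+y0,.047)
im,_,_=load(S)
def minrect(name,m,z):
    cs=max(cv2.findContours(m.astype(np.uint8),0,1)[0],key=cv2.contourArea)
    q=np.float32([ray(S,*c[0],z)[:2] for c in cs]);r=cv2.minAreaRect(q);print(name,r);return r
h=cv2.cvtColor(im,cv2.COLOR_RGB2HSV)
m=np.zeros(im.shape[:2],bool);m[170:270,80:135]=((h[...,0]>15)&(h[...,0]<32)&(h[...,2]>120)&(h[...,1]<160))[170:270,80:135]
minrect('tray',m,.012)
m=np.zeros(im.shape[:2],bool);m[170:250,195:250]=((h[...,0]>95)&(h[...,0]<125)&(h[...,1]>100))[170:250,195:250]
minrect('vise',m,.084)
m=np.zeros(im.shape[:2],bool);m[125:172,275:320]=((h[...,0]>20)&(h[...,0]<35)&(h[...,1]>150))[125:172,275:320]
minrect('bin',m,.05)
p('jar',S,295,247,.085)
p('handle1',S,203,190,.034);p('handle2',S,239,186,.034)
E
```

```text
roofA [0.4892 0.3766 0.082 ]
roofB [0.5769 0.3717 0.082 ]
roofBack [0.5789 0.5775 0.082 ]
botB [0.577  0.3779 0.    ]
0.08785373656618778 0.20584304213455323
axis deg 89.43867664452802
noseA [0.525 0.293 0.016]
noseB [0.5512 0.2959 0.003 ]
e1 [ 0.5688 -0.0662  0.127 ]
e2 [0.5621 0.0163 0.127 ]
0.08273518216481274 [ 0.56547516 -0.02497792]
d e1 [0.5638 0.009  0.127 ]
d e2 [ 0.5677 -0.0684  0.127 ]
0.07749210086364622 [ 0.56573021 -0.0297386 ] 92.9042032888538
knob px 295 329.66101694915255 185.0813559322034
knob [0.4986 0.3275 0.047 ]
knob px 90 249.65555555555557 159.11111111111111
knob [0.5529 0.3165 0.047 ]
tray ((0.5171682834625244, -0.3928269147872925), (0.31911230087280273, 0.10929139703512192), 4.063776969909668)
vise ((0.6246567368507385, -0.02357218787074089), (0.10661428421735764, 0.09931154549121857), 2.7390127182006836)
bin ((0.3290369510650635, 0.24720828235149384), (0.1648634374141693, 0.10196391493082047), 5.681026935577393)
jar [0.7267 0.1677 0.085 ]
handle1 [ 0.4624 -0.0857  0.034 ]
handle2 [0.4596 0.0327 0.034 ]
```

```bash
cat >> h.py <<'E'
def go(x,y,z,yaw=None):
    s=sensors.read_state();M=R.from_rotvec(s['tcp_rot']).as_matrix();p=s['tool_pos']
    yy=np.degrees(np.arctan2(M[1,1],M[0,1]))
    print('t',round(s['time'],2),'tcp',(p*1000).round(1),'yaw_y %.2f'%yy,'zax',M[:,2].round(4),'F',s['wrist_force'].round(1),'w',round(s['width']*85.4,1),'g',round(s['grip_force'],1))
    if yaw is not None:
        d=(yaw-yy+180)%360-180;print('turn about tool z %.2f'%-d)
        M=R.from_euler('z',d,degrees=True).as_matrix()@M
    print('shift after turn',(M.T@(np.array([x,y,z])-p)*1000).round(1))
E
python3 -m inch '[0,0,0,0,0,8.5,85, 0,0,0,0,0,8.5,85, 0,0,0,0,0,8.5,85, 0,0,0,0,0,8.5,85, 0,0,0,0,0,8.5,85, 0,0,0,0,0,8.5,85, 0,0,0,0,0,8.5,85, 0,0,0,0,0,8.5,85]'
python3 - <<'E'
from h import *
S='pics/s1.png';D='pics/d1.png'
print(ray(S,329.7,192,.047),ray(D,(140/4)+210-.3,(470-275)/4+110,.052))
go(.536,.315,.18,0)
E
```

```text
time: 0.95
tool_pos: [0.153, 0.6571, 0.2043]
tcp_rot: [2.05, 2.38, -0.001]
wrist_force: [-0.7, 0.3, -0.6]
width: 1.0
grip_force: 0.0
[0.52574476 0.32139396 0.047     ] [0.53388422 0.31514562 0.052     ]
t 0.95 tcp [153.  657.1 204.3] yaw_y 8.54 zax [-3.e-04 -1.e-03 -1.e+00] F [-0.7  0.3 -0.6] w 85.4 g 0.0
turn about tool z 8.54
shift after turn [-342.   383.    24.5]
```

```bash
python3 -m inch '[0,0,0,0,0,8.5,85, -31,35,0,0,0,0,85, -31,35,0,0,0,0,85, -31,35,0,0,0,0,85, -31,35,0,0,0,0,85, -31,35,0,0,0,0,85, -31,35,0,0,0,0,85, -31,35,0,0,0,0,85]' >/dev/null
python3 -m inch '[-31,35,0,0,0,0,85, -31,35,0,0,0,0,85, -31,35,0,0,0,0,85, -31,33,0,0,0,0,85, 0,0,15,0,0,0,85, 0,0,10,0,0,0,85, 0,0,0,0,0,0,85, 0,0,0,0,0,0,85]'
python3 - <<'E'
from h import *
snap('wrist','pics/w2.png')
go(.536,.315,.18,0)
E
```

```text
time: 2.55
tool_pos: [0.5368, 0.3198, 0.179]
tcp_rot: [-2.211, -2.23, 0.003]
wrist_force: [-0.7, 0.0, 0.4]
width: 0.995
grip_force: 0.0
t 2.6 tcp [537.3 320.1 179.7] yaw_y 0.50 zax [-6.e-04 -1.e-04 -1.e+00] F [0.8 0.5 0.1] w 85.1 g 0.0
turn about tool z 0.50
shift after turn [-5.1 -1.3 -0.3]
```

View pics/w2.png

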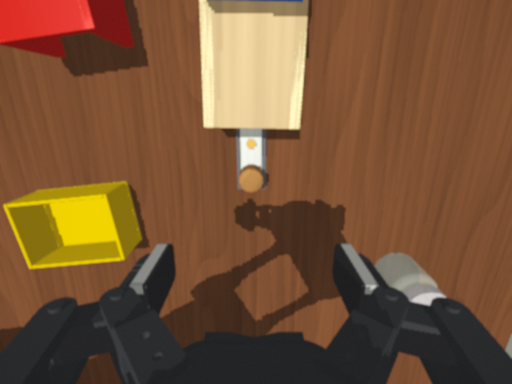

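```bash
python3 - <<'E'
from h import *
W='pics/w2.png'
for n,u,v,z in(('knob',252,178,.056),('mouthL',204,128,.082),('mouthR',301,130,.082),('mouthT L',201,20,.082),('T R',308,20,.082),('noseL',239,189,.003),('noseR',266,189,.003),('binR',140,240,.055),('jar',425,292,.085)):print(n,ray(W,u,v,z).round(4))
E
```

```text
knob [0.5348 0.3215 0.056 ]
mouthL [0.4893 0.3767 0.082 ]
mouthR [0.5807 0.3759 0.082 ]
mouthT L [0.4908 0.4657 0.082 ]
T R [0.5809 0.4666 0.082 ]
noseL [0.5177 0.2921 0.003 ]
noseR [0.553  0.2924 0.003 ]
binR [0.4029 0.2438 0.055 ]
jar [0.7322 0.1978 0.085 ]
```

```bash
python3 -m inch '[-1,-2,30,0,0,0.5,85, 0,0,40,0,0,0,85, 0,0,40,0,0,0,85, 0,0,30,0,0,0,85, 0,0,15,0,0,0,85, 0,0,0,0,0,0,85, 0,0,0,0,0,0,85, 0,0,0,0,0,0,26]' 40
python3 -m inch '[0,0,0,0,0,0,26, 0,0,0,0,0,0,24, 0,0,0,0,0,0,22, 0,0,0,0,0,0,22, 0,0,0,0,0,0,22, 0,0,0,0,0,0,22, 0,0,0,0,0,0,22, 0,0,0,0,0,0,22]'
```

```text
time: 3.4
tool_pos: [0.5383, 0.3194, 0.0275]
tcp_rot: [2.222, 2.219, 0.007]
wrist_force: [-0.2, 0.9, -0.9]
width: 0.856
grip_force: 0.0
time: 4.2
tool_pos: [0.5365, 0.3182, 0.026]
tcp_rot: [-2.224, -2.219, -0.0]
wrist_force: [-2.6, -0.1, 4.9]
width: 0.298
grip_force: 39.0
```

```bash
python3 -m inch '[-10,0,0,0,0,0,22, -20,0,0,0,0,0,22, -30,0,0,0,0,0,22, -35,0,0,0,0,0,22, -35,0,0,0,0,0,22, -35,0,0,0,0,0,22, -25,0,0,0,0,0,22, -15,0,0,0,0,0,22]'
python3 -m inch '[0,0,0,0,0,0,22, 0,0,0,0,0,0,22, 0,0,0,0,0,0,22, 0,0,0,0,0,0,85, 0,0,0,0,0,0,85, 0,0,0,0,0,0,85, 0,0,0,0,0,0,85, 0,0,0,0,0,0,85]'
python3 -m inch '[0,0,-20,0,0,0,85, 0,0,-40,0,0,0,85, 0,0,-40,0,0,0,85, 0,0,-40,0,0,0,85, 0,0,-40,0,0,0,85, 0,0,0,0,0,0,85, 0,0,0,0,0,0,85, 0,0,0,0,0,0,85]'
python3 - <<'E'
from h import *
snap('wrist','pics/w3.png');snap('scene','pics/s3.png')
go(.536,.22,.18,0)
E
```

```text
time: 5.0
tool_pos: [0.5369, 0.1119, 0.0259]
tcp_rot: [2.225, 2.217, 0.004]
wrist_force: [0.6, 5.5, 4.0]
width: 0.298
grip_force: 39.8
time: 5.8
tool_pos: [0.5358, 0.1131, 0.0246]
tcp_rot: [-2.223, -2.22, 0.001]
wrist_force: [-0.2, -0.4, -0.6]
width: 0.999
grip_force: 0.0
time: 6.6
tool_pos: [0.535, 0.1129, 0.2034]
tcp_rot: [-2.222, -2.219, 0.003]
wrist_force: [-0.3, 0.2, -0.1]
width: 0.996
grip_force: 0.0
t 6.7 tcp [534.6 112.8 202.7] yaw_y -0.10 zax [-3.8e-03 -7.0e-04 -1.0e+00] F [ 0.5  0.2 -1. ] w 85.4 g 0.0
turn about tool z -0.10
shift after turn [107.2   1.5  22.6]
```

View pics/w3.png

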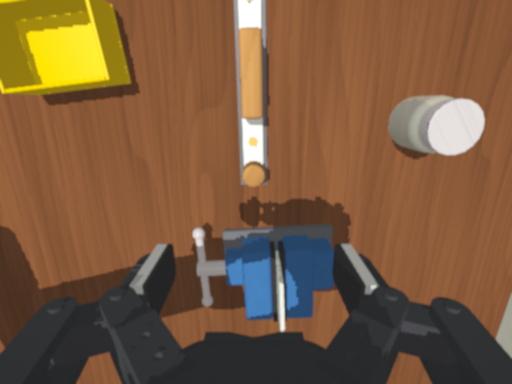

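The file is out and let go, with its knob at (255,174) and its grip spanning (249,30)–(252,118). The vise below it shows the sheet edge from (276,248) to (282,332).

```bash
python3 - <<'E'
from h import *
W='pics/w3.png'
for n,u,v,z in(('knob',254.5,173,.056),('grip near',252,117,.06),('grip far',249.5,29,.06),('noseL',241,185,.003),('noseR',268,185,.003),('tail L',236,0,.006),('tail R',266,0,.006),('edge far y',276,248,.127),('edge near',282,331,.127),('edge mid',279,290,.127)):print(n,ray(W,u,v,z).round(4))
E
```

```text
knob [0.5357 0.1141 0.056 ]
grip near [0.5328 0.1781 0.06  ]
grip far [0.5305 0.2629 0.06  ]
noseL [0.5169 0.0836 0.003 ]
noseR [0.5546 0.0836 0.003 ]
tail L [0.5144 0.304  0.006 ]
tail R [0.5485 0.304  0.006 ]
edge far y [0.5572 0.0548 0.127 ]
edge near [ 0.5665 -0.0495  0.127 ]
edge mid [0.5616 0.0049 0.127 ]
```

```bash
python3 -m inch '[30,-1,0,0,0,0,85, 40,-2,0,0,0,0,85, 40,0,20,0,0,0,85, 0,0,40,0,0,-2,85, 0,0,40,0,0,0,85, 0,0,40,0,0,0,85, 0,0,30,0,0,0,85, 0,0,9,0,0,0,85]' 60
python3 -m inch '[0,0,0,0,0,0,85, 0,0,0,0,0,0,20, 0,0,0,0,0,0,20, 0,0,0,0,0,0,20, 0,0,0,0,0,0,20, 0,0,0,0,0,0,20, 0,0,0,0,0,0,20, 0,0,0,0,0,0,20]'
python3 - <<'E'
from h import *
go(.532,.2225,.19,92)
E
```

```text
time: 7.5
tool_pos: [0.5282, 0.2213, 0.02]
tcp_rot: [-2.181, -2.255, 0.015]
wrist_force: [-0.2, -1.0, -1.5]
width: 0.991
grip_force: 0.0
time: 8.3
tool_pos: [0.5338, 0.2233, 0.0275]
tcp_rot: [2.185, 2.257, 0.002]
wrist_force: [-2.4, -1.2, 5.8]
width: 0.256
grip_force: 58.8
t 8.3 tcp [533.8 223.3  27.5] yaw_y 1.87 zax [ 1.2e-03  7.0e-04 -1.0e+00] F [-2.4 -1.2  5.8] w 21.8 g 58.8
turn about tool z -90.13
shift after turn [   2.    -0.6 -162.5]
```

```bash
python3 -m inch '[0,0,-10,0,0,0,20, 0,0,-25,0,0,0,20, 0,0,-40,0,0,0,20, 0,0,-45,0,0,0,20, 0,0,-45,0,0,0,20, 0,0,0,0,0,-8,20, 0,0,0,0,0,-8,20, 0,0,0,0,0,-8,20]' >/dev/null
python3 -m inch '[0,0,0,0,0,-8,20, 0,0,0,0,0,-8,20, 0,0,0,0,0,-8,20, 0,0,0,0,0,-8,20, 0,0,0,0,0,-8,20, 0,0,0,0,0,-8,20, 0,0,0,0,0,-8,20, 0,0,0,0,0,-8,20]'
python3 -m inch '[0,0,0,0,0,-3,20, 0,0,0,0,0,0,20, 0,0,0,0,0,0,20, 0,0,0,0,0,0,20, 0,0,0,0,0,0,20, 0,0,0,0,0,0,20, 0,0,0,0,0,0,20, 0,0,0,0,0,0,20]'
python3 - <<'E'
from h import *
snap('side','pics/d4.png');snap('scene','pics/s4.png')
u=np.array([np.cos(.07),np.sin(.07)]);P=np.array([.5655,-.027]);t=P-.09*u;print(t)
go(t[0],t[1],.19,94)
E
```

```text
time: 9.9
tool_pos: [0.5323, 0.2227, 0.1903]
tcp_rot: [0.006, -3.14, 0.001]
wrist_force: [0.0, 0.0, -4.9]
width: 0.256
grip_force: 59.6
time: 10.7
tool_pos: [0.5332, 0.223, 0.1909]
tcp_rot: [0.079, -3.141, 0.0]
wrist_force: [-0.1, -0.0, -4.0]
width: 0.252
grip_force: 59.6
[ 0.47572041 -0.03329486]
t 10.8 tcp [533.3 223.  190.9] yaw_y 92.89 zax [ 0.  0. -1.] F [ 1.1  0.5 -5.6] w 21.8 g 59.6
turn about tool z -1.11
shift after turn [  75.3 -251.7    0.9]
```

```bash
python3 -m inch '[9,-30,0,0,0,-1.1,20, 13,-44,0,0,0,0,20, 13,-44,0,0,0,0,20, 13,-44,0,0,0,0,20, 13,-44,0,0,0,0,20, 10,-32,0,0,0,0,20, 4,-14,0,0,0,0,20, 0,0,0,0,0,0,20]'
python3 - <<'E'
from h import *
snap('side','pics/d5.png');snap('scene','pics/s5.png')
go(.4757,-.0333,.19,94)
a=cv2.imread('pics/d5.png')[150:250,180:320];b=cv2.imread('pics/s5.png')[120:250,170:270]
o=np.zeros((520,800,3),np.uint8);a=cv2.resize(a,None,fx=3.4,fy=3.4,interpolation=2);b=cv2.resize(b,None,fx=3.2,fy=3.2,interpolation=2)
o[:a.shape[0],:a.shape[1]]=a;o[:b.shape[0],480:480+b.shape[1]]=b;cv2.imwrite('pics/c5.png',o)
E
```

```text
time: 11.6
tool_pos: [0.4749, -0.0355, 0.1911]
tcp_rot: [-0.104, 3.14, -0.001]
wrist_force: [-0.3, 0.4, -5.1]
width: 0.258
grip_force: 59.9
t 11.7 tcp [475.5 -33.4 191.1] yaw_y 93.92 zax [ 6.e-04  6.e-04 -1.e+00] F [ 0.2  0.4 -3.5] w 21.9 g 59.9
turn about tool z -0.08
shift after turn [-0.2  0.1  1.1]
```

View pics/c5.png

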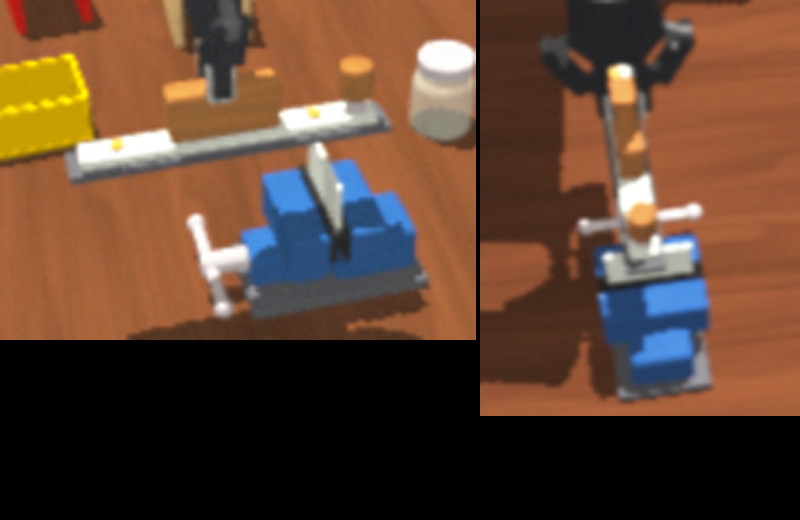

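The crop shows the file's nose over the sheet at about (390,125) in the crop, pointing straight over the vise. I'll check its pitch.

```bash
python3 - <<'E'
from h import *
u=np.array([np.cos(.07),np.sin(.07),0]);n=np.array([-u[1],u[0],0]);o=np.array([.4755,-.0334,.165])+.004*u
for k,s in(('nose',.13),('tail',-.13)):
  for z in(-.005,0,.005): print(k,z,((proj('pics/d5.png',o+s*u-.018*n+[0,0,z])-[180,150])*3.4).round(1))
print('edge mid',((proj('pics/d5.png',[.5655,-.027,.127])-[180,150])*3.4))
E
```

```text
nose -0.005 [383.8 130.1]
nose 0 [384.1 125.2]
nose 0.005 [384.4 120.2]
tail -0.005 [ 66.1 187. ]
tail 0 [ 65.4 182. ]
tail 0.005 [ 64.6 176.9]
edge mid [324.91594215 158.38401983]
```

```bash
python3 -m inch '[0,0,20,0,0,0,20, 0,0,16,0,0,0,20, -10,0,5,0,0,0,20, -12,0,3,0,0,0,20, -14,0,0,0,0,0,20, -14,0,0,0,0,0,20, -14,0,0,0,0,0,20, -14,0,0,0,0,0,20]'
python3 - <<'E'
from h import *
go(.4757,-.0333,.19,94)
E
```

```text
time: 12.5
tool_pos: [0.5551, -0.0279, 0.1474]
tcp_rot: [-0.11, 3.139, -0.0]
wrist_force: [-2.2, -0.0, -0.5]
width: 0.257
grip_force: 60.3
t 12.5 tcp [555.1 -27.9 147.4] yaw_y 94.00 zax [ 8.e-04 -1.e-04 -1.e+00] F [-2.2 -0.  -0.5] w 22.0 g 60.3
turn about tool z 0.00
shift after turn [ 79.5   0.2 -42.6]
```

```bash
python3 -m inch '[-14,0,0,0,0,0,20, -14,0,0,0,0,0,20, -14,0,0,0,0,0,20, -14,0,0,0,0,0,20, -10,0,-12,0,0,0,20, -6,0,-20,0,0,0,20, 0,0,-12,0,0,0,20, 0,0,0,0,0,0,20]'
python3 -m inch '[10,0,0,0,0,0,20, 30,0,0,0,0,0,20, 40,0,0,0,0,0,20, 40,0,0,0,0,0,20, 25,0,0,0,0,0,20, 5,0,0,0,0,0,20, 0,0,0,0,0,0,20, 0,0,0,0,0,0,20]'
python3 - <<'E'
from h import *
go(.4757,-.0333,.191,94)
E
```

```text
time: 13.3
tool_pos: [0.6272, -0.0231, 0.1932]
tcp_rot: [-0.109, 3.135, -0.001]
wrist_force: [1.5, -1.2, -4.0]
width: 0.255
grip_force: 60.0
time: 14.1
tool_pos: [0.4756, -0.0335, 0.1907]
tcp_rot: [-0.109, 3.139, -0.0]
wrist_force: [0.4, -0.5, -3.9]
width: 0.256
grip_force: 59.9
t 14.1 tcp [475.6 -33.5 190.7] yaw_y 93.98 zax [ 7.e-04  0.e+00 -1.e+00] F [ 0.4 -0.5 -3.9] w 21.9 g 59.9
turn about tool z -0.02
shift after turn [-0.1  0.1 -0.3]
```

```bash
python3 -m inch '[0,0,20,0,0,0,20, 0,0,16,0,0,0,20, -10,0,5,0,0,0,20, -12,0,3,0,0,0,20, -14,0,0,0,0,0,20, -14,0,0,0,0,0,20, -14,0,0,0,0,0,20, -14,0,0,0,0,0,20]'
python3 -m inch '[-14,0,0,0,0,0,20, -14,0,0,0,0,0,20, -14,0,0,0,0,0,20, -14,0,0,0,0,0,20, -10,0,-12,0,0,0,20, -6,0,-20,0,0,0,20, 0,0,-12,0,0,0,20, 0,0,0,0,0,0,20]'
python3 -m inch '[10,0,0,0,0,0,20, 30,0,0,0,0,0,20, 40,0,0,0,0,0,20, 40,0,0,0,0,0,20, 25,0,0,0,0,0,20, 5,0,0,0,0,0,20, 0,0,0,0,0,0,20, 0,0,0,0,0,0,20]'
python3 - <<'E'
from h import *
go(.4757,-.0333,.191,94)
E
```

```text
time: 14.9
tool_pos: [0.5551, -0.0279, 0.1475]
tcp_rot: [-0.11, 3.139, -0.0]
wrist_force: [-2.1, -0.4, -1.2]
width: 0.257
grip_force: 60.3
time: 15.7
tool_pos: [0.6272, -0.0231, 0.1933]
tcp_rot: [-0.109, 3.135, -0.001]
wrist_force: [0.1, 1.2, -3.7]
width: 0.258
grip_force: 60.0
time: 16.5
tool_pos: [0.4756, -0.0335, 0.1907]
tcp_rot: [-0.109, 3.139, -0.0]
wrist_force: [0.5, 0.4, -4.9]
width: 0.251
grip_force: 59.9
t 16.5 tcp [475.6 -33.5 190.7] yaw_y 93.98 zax [ 6.e-04  0.e+00 -1.e+00] F [ 0.5  0.4 -4.9] w 21.4 g 59.9
turn about tool z -0.02
shift after turn [-0.1  0.2 -0.3]
```

```bash
python3 -m inch '[0,0,20,0,0,0,20, 0,0,16,0,0,0,20, -10,0,5,0,0,0,20, -12,0,3,0,0,0,20, -14,0,0,0,0,0,20, -14,0,0,0,0,0,20, -14,0,0,0,0,0,20, -14,0,0,0,0,0,20]'
python3 -m inch '[-14,0,0,0,0,0,20, -14,0,0,0,0,0,20, -14,0,0,0,0,0,20, -14,0,0,0,0,0,20, -10,0,-12,0,0,0,20, -6,0,-20,0,0,0,20, 0,0,-12,0,0,0,20, 0,0,0,0,0,0,20]'
python3 - <<'E'
from h import *
# tray corners from scene and side, z=.016 outer top rim
for f,box in(('pics/s1.png',(80,135,170,270)),('pics/d1.png',(210,380,300,384))):
    im,_,_=load(f);h=cv2.cvtColor(im,cv2.COLOR_RGB2HSV);x0,x1,y0,y1=box
    m=np.zeros(im.shape[:2],np.uint8);m[y0:y1,x0:x1]=((h[...,0]>15)&(h[...,0]<32)&(h[...,2]>120)&(h[...,1]<160))[y0:y1,x0:x1]
    c=max(cv2.findContours(m,0,1)[0],key=cv2.contourArea)
    a=cv2.approxPolyDP(cv2.convexHull(c),4,True)[:,0];q=np.array([ray(f,*p,.012)[:2] for p in a]);print(f,a.tolist(),q.round(4).tolist())
    r=cv2.minAreaRect(np.float32([ray(f,*p[0],.012)[:2] for p in c]));print(r)
go(.517,-.392,.191,94)
E
```

```text
time: 17.3
tool_pos: [0.5551, -0.0279, 0.1474]
tcp_rot: [-0.11, 3.139, -0.0]
wrist_force: [-2.1, 0.4, -1.6]
width: 0.253
grip_force: 60.3
time: 18.1
tool_pos: [0.6272, -0.0231, 0.1932]
tcp_rot: [-0.109, 3.135, -0.001]
wrist_force: [0.8, -0.1, -4.6]
width: 0.255
grip_force: 60.0
pics/s1.png [[124, 176], [125, 257], [90, 264], [92, 181]] [[0.358, -0.3516], [0.6649, -0.3284], [0.6759, -0.4287], [0.3674, -0.4569]]
((0.5171682834625244, -0.3928269147872925), (0.31911230087280273, 0.10929139703512192), 4.063776969909668)
pics/d1.png [[370, 344], [259, 380], [229, 383], [220, 337], [346, 304]] [[0.6767, -0.4323], [0.4261, -0.4578], [0.3663, -0.4515], [0.3601, -0.3504], [0.6664, -0.3275]]
((0.5178573727607727, -0.39472535252571106), (0.31324338912963867, 0.11403124779462814), 3.9603934288024902)
t 18.1 tcp [627.2 -23.1 193.2] yaw_y 93.99 zax [ 4.8e-03 -4.0e-04 -1.0e+00] F [ 0.8 -0.1 -4.6] w 21.7 g 60.0
turn about tool z -0.01
shift after turn [ 135.7 -360.3    1.8]
```

```bash
python3 -m inch '[14,-36,0,0,0,0,20, 16,-40,0,0,0,0,20, 18,-46,0,0,0,0,20, 18,-46,0,0,0,0,20, 18,-46,0,0,0,0,20, 18,-46,0,0,0,0,20, 18,-46,0,0,0,0,20, 14,-38,0,0,0,0,20]' >/dev/null
python3 -m inch '[6,-16,0,0,0,0,20, 0,0,30,0,0,0,20, 0,0,40,0,0,0,20, 0,0,30,0,0,0,20, 0,0,20,0,0,0,20, 0,0,10,0,0,0,20, 0,0,0,0,0,0,20, 0,0,0,0,0,0,20]'
python3 - <<'E'
from h import *
snap('side','pics/d6.png');go(.513,-.392,.034,94)
a=cv2.imread('pics/d6.png')[260:384,180:400];cv2.imwrite('pics/c6.png',cv2.resize(a,None,fx=3,fy=3,interpolation=2))
E
```

```text
time: 19.7
tool_pos: [0.5111, -0.3921, 0.0617]
tcp_rot: [-0.11, 3.139, -0.001]
wrist_force: [0.4, 0.1, -3.2]
width: 0.252
grip_force: 60.3
t 19.75 tcp [ 511.6 -392.6   62.5] yaw_y 94.00 zax [ 0.0022 -0.0018 -1.    ] F [-0.5  0.1 -3.6] w 21.6 g 60.3
turn about tool z 0.00
shift after turn [-1.4  0.5 28.5]
```

View pics/c6.png

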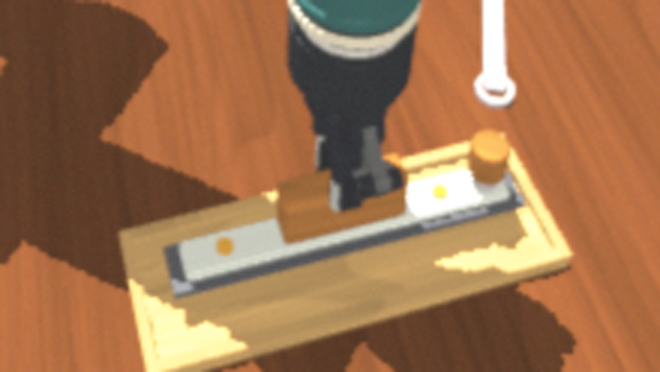

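The file hangs about 28 mm above the tray, parallel to it. Its ends lie inside the walls, at about (175,270) and (520,190) in the crop. Next I lower it and let go.

```bash
python3 -m inch '[0,0,10,0,0,0,20, 0,0,8,0,0,0,20, 0,0,5,0,0,0,20, 0,0,4,0,0,0,20, 0,0,2,0,0,0,20, 0,0,0,0,0,0,20, 0,0,0,0,0,0,20, 0,0,0,0,0,0,20]'
python3 -m inch '[0,0,0,0,0,0,30, 0,0,0,0,0,0,50, 0,0,0,0,0,0,85, 0,0,0,0,0,0,85, 0,0,0,0,0,0,85, 0,0,-20,0,0,0,85, 0,0,-30,0,0,0,85, 0,0,-40,0,0,0,85]'
python3 -m inch '[0,0,-30,0,0,0,85, 40,0,-30,0,0,0,85, 40,0,0,0,0,0,85, 40,0,0,0,0,0,85, 0,0,0,0,0,0,85, 0,0,0,0,0,0,85, 0,0,0,0,0,0,85, 0,0,0,0,0,0,85]'
python3 - <<'E'
from h import *
snap('side','pics/d7.png');snap('scene','pics/s7.png');go(.513,-.392,.034,94)
a=cv2.imread('pics/d7.png')[280:384,200:390];b=cv2.imread('pics/s7.png')[160:280,75:215]
o=np.zeros((600,620,3),np.uint8);a=cv2.resize(a,None,fx=2.5,fy=2.5);b=cv2.resize(b,None,fx=2.6,fy=2.6)
o[:260,:475]=a;o[270:270+b.shape[0],:b.shape[1]]=b;cv2.imwrite('pics/c7.png',o)
E
```

```text
time: 20.55
tool_pos: [0.51, -0.3924, 0.0353]
tcp_rot: [0.109, -3.139, 0.0]
wrist_force: [-8.5, 3.0, 14.9]
width: 0.255
grip_force: 62.5
time: 21.35
tool_pos: [0.5088, -0.3905, 0.12]
tcp_rot: [0.109, -3.136, -0.006]
wrist_force: [-0.7, -1.2, -0.2]
width: 0.996
grip_force: 0.0
time: 22.15
tool_pos: [0.3918, -0.4002, 0.1817]
tcp_rot: [-0.111, 3.139, 0.0]
wrist_force: [0.3, 0.8, -0.2]
width: 0.994
grip_force: 0.0
t 22.25 tcp [ 391.6 -400.1  181.7] yaw_y 94.06 zax [-1.e-04  3.e-04 -1.e+00] F [ 0.5 -0.1  0.2] w 84.8 g 0.0
turn about tool z 0.06
shift after turn [-121.6   -0.4  147.6]
```

View pics/c7.png

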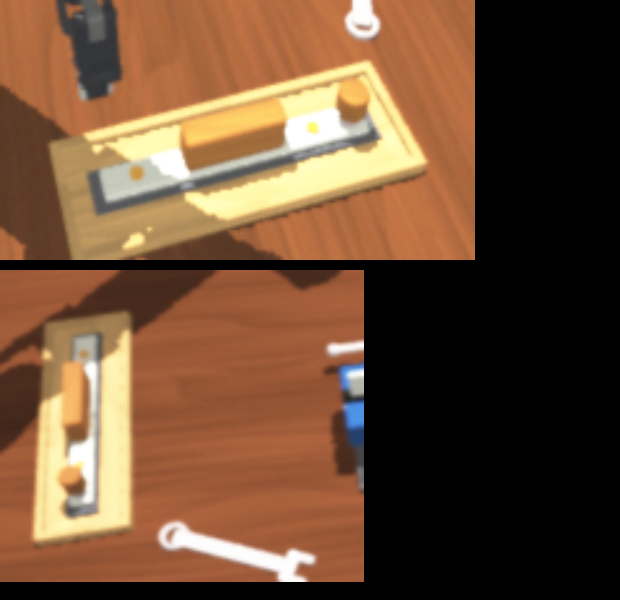

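The file lies flat and centred in the tray with clearance at both ends: in the crop it spans (92,195) to (378,135), inside the walls. The robot is clear of it.

```bash
python3 -c "
from workcell import job
print(job.finish_job())"
```

```text
the job is handed in; nothing more can be done
None
```

I drew the file out of the rack and let go, took it up by its grip, filed the sheet edge with three forward strokes, each lifted clear, laid it flat and released in the tray, and handed the job in at about 22 s; no verdict was returned.

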